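Empty the lid mould and set its depth stop

TASK

Lift the pressed butter-dish lid straight out of the open mould and set it down gently, right way up, in the middle of the empty round plaster bat. Then turn the thumbscrew on the mould's bed clockwise until it seats, back it off a quarter turn, and finish still gripping the thumbscrew there so it cannot creep while I nip up its lock nut. Leave everything else on the bench where it is.

Things in the scene. Friction and masses are not known exactly. Their poses are not given: they have to be found in the camera images.
- press_bed: Aluminium bed plate, 130 (x) x 280 (y) x 12 mm, fixed to the bench. Origin: centre of its underside, on the bench top. Towards its -y end, centred at (0, -70) mm, a white plaster mould block 130 x 100 mm whose upper face is 38 mm above the bench, with an open rectangular cavity 96 (x) x 60 (y) mm, floor 26 mm above the bench. Towards its +y end, centred at (0, 95) mm, a 44 mm square aluminium post, 62 mm high at its collar, that carries the thumbscrew upright.
- dish_lid: The pressed lid, rigid unglazed stoneware, about 0.24 kg (varies by a quarter). A rectangular flange 92 (x) x 56 (y) x 9 mm with a straight-sided block 80 (x) x 42 (y) mm on it, 46 mm high in all. Origin: centre of the flange's underside, z up, x along its length. At the start it lies in the cavity (2 mm play all round), flange below the mould's face, the block standing out 34 mm above that face: grip the block across its 42 mm width.
- bat: Empty round plaster bat, 220 mm across, 16 mm thick, fixed flat on the bench to the left or right of the bed. Origin: centre of its underside.
- thumb_knob: Brass thumbscrew head: a flat upright wing 44 mm long (its x) x 12 mm thick (its y), standing on a 28 mm round flange 5 mm thick. Origin: on the screw's vertical axis, at the underside of the flange, 73 mm above the bench; the wing runs from 4 to 40 mm above the origin and is gripped across its thickness. It turns with the screw, and does not visibly rise or sink.
- stop_screw (a joint): Turn of the thumbscrew about its vertical axis, rad. 0: seated against a hard stop; negative: backed off; it grows when turned clockwise seen from above. At the start 0.6 to 1.4 rad short of the seat. It can be backed off to -4.0. Turns with a friction of about 0.08 N m and stays where it is left.
- mould_top: Upper half of the plaster mould, set aside face up on the other side of the bed from the bat; 130 x 100 x 45 mm with a wire handle, fixed. Origin: centre of its underside. Not used.
- rib: Bystander, lying on the bed between mould block and post: flat wooden rib 85 x 32 x 6 mm. Origin: centre of its underside.
- spanner: Bystander, lying on the bench on the robot's side of the bed: steel spanner 150 mm long.
- brush: Bystander, lying on the bench on the robot's side of the bed: brush 160 mm long.
- slip_jar: Bystander, standing just beyond the bed: lidded jar 52 mm across, 60 mm high. Origin: centre of its underside.
- mug: Bystander beyond the bed on the left: unglazed mug 80 mm across with a handle, 95 mm high.
- bowl: Bystander beyond the bed on the right: unglazed bowl 110 mm across, 45 mm high.
Things that resemble listed ones, but are neither listed nor needed, are in the scene too. What is shaped like the dish_lid but blue or green is not meant.

How it is judged:
By the outcome, as a careful person would: the job done as asked, in the order asked, and still so for the second after the job is handed in, while the arm keeps its last pose, push and grip.
It also fails if it takes over 51 s, if anything falls off the work surface, if the arm or the gripper's body presses on something with over 40 N, if the wrist force passes 120 N, or if a joint passes its speed limit or range.

ROBOT

A 6-joint arm with a two-finger parallel gripper is mounted at the origin on the work surface. World frame = base frame: x ahead of the robot, y to its left, z up, the work surface at z = 0. Lengths are in m, angles in rad, forces in N, time in s.
With the tool pointing down it reaches from about 0.375 to 0.9 m from the base axis. Payload 3.1 kg.
Tool frame: the origin (TCP) lies midway between the tips of the shut fingers; the grasp point (between the pads) lies 19 mm behind it; x points along the fingers, y is the direction in which the jaws open and shut, and the axes are right-handed (so a half turn about x gives the same grasp; the last joint's range is limited). The gripper opens to 87 mm and grips with 3 to 60 N. Pads are 19 mm wide; open, the fingers measure 117 mm over their backs; the gripper's body (75 mm by 190 mm) begins 51 mm behind the grasp point.
Start: joints at [0.987, 0.527, 1.433, -0, 1.181, -0.178], TCP at [0.247, 0.574, 0.223] pointing down, gripper open.
Joint ranges: [-3.08, 3.08], [-0.75, 2.2], [0.22, 2.44], [-1.43, 4.57], [0, 2.65], [-2.85, 2.85]. Speed limits (rad/s): [2.79, 2.79, 3.14, 3.14, 3.14, 3.14].

INTERFACE

Orientations are given as a unit quaternion [x, y, z, w].
In Python, from rig import get_obs, imaging, robot gives the robot as it stands.
- The arm moves only by the shell command python3 -m inch 'ROWS' [FORCE]. ROWS is JSON, a list of rows, each a list of 3 entries, a list of its own where there are three numbers: the finger opening in mm, from 0 to 87, then the shift along the tool's x, y, z in mm, then the turn, a rotation vector about the tool's x, y, z in degrees. In form: [[grip, [dx, dy, dz], [wx, wy, wz]], ...]. A call has 1 to 12 rows; each row shifts and turns the pose as measured when the row begins, along the tool's axes as they then stand; what a row does not reach is not made up. A row lasts 1/8 s, in which the tool goes at most 62.5 mm and 10.7 degrees, less where a joint would pass 70% of its speed; a pose out of reach is approached as far as the arm can. A call with a gripper value outside its range is refused whole. The fingers move at their own pace and stop on an object; FORCE is the grip in N (left out, the last holds). Time passes only in rows, so rows that do not move let the fingers close. It gives the time, the measured TCP pose, the force and the opening at its end, in the units of the state.
- get_obs(): the state, without advancing time (a new reading comes with each control period).
- imaging.camera(name): name is "scene" or "top"; returns the picture (420x560x3 uint8, red, green, blue); there is no depth.
- imaging.camera_params(name): a dict with "camera_matrix" (3x3 intrinsics, pixels), "k1" (the pictures are not rectified: a ray, as slopes to the right and down, at radius r is drawn at 1 + k1 r^2 times it, then the intrinsics apply), "xyz" and "rotation" of the camera in the world. Camera axes: x right, y down, z forward; pixel columns grow to the right and rows downward; lengths in m; the calibration is good to about 2 mm. A picture is of the moment at which its call begins. camera_params takes no time and is no camera call.
- robot.hand_in(): hands the job in, once; it reports no verdict.
Trained networks look in the newest picture that a camera, given by its name, has taken for a name from the list of things; names that differ only in an ending like _2 or _b are one class to them, and where a whole thing is asked for, a point or a joint stands for the part that bears it (a point fixed in the world has none). Each returns a list of dicts, best first, with "confidence" (0 to 1); they miss things now and then, are a little off and sometimes report something else, mostly with a low value. They report only what shows in the picture. A call takes as long as a camera call. They do not tell look-alikes from the thing itself.
- imaging.cut_out(camera, target): "pixels" (420x560 bool, what is visible of it) and "box" ([centre column, centre row, width, height] in pixels, round what is visible of it).
- imaging.tip_of(camera, target): "pixel" ([column, row] in pixels: a listed point, or the origin of a listed thing).
The state is a dict: "time": time; "q": joint angles; "joint_velocities": joint speeds; "joint_torque": joint torques, N m; "position": TCP position; "tool_rot": TCP orientation; "ft_force": force on the tool from outside, world axes, zero at the start; "moment": the same for the moment, N m; "grip_width": finger opening in m.
Only numpy, scipy, OpenCV 4.12 (cv2) and the standard library are available. Lean on these libraries where they do the work, as an engineer would, in place of code of your own. Each camera call takes 0.05 s, during which the arm holds its last target. There are 200 camera calls.

## Working session

There is one attempt and no reset: what is moved stays moved. The work goes in short steps, Python scripts to look and compute and a shell command to move; the robot and the scene stay as the last step left them, time stands still between calls to the robot, and variables do not carry over. Pictures are saved under pics/ and viewed, about 8 in all and at most 12, crops included, and the job is handed in when it is done.

```bash
mkdir -p pics; ls
python3 - <<'E'
from rig import get_obs, imaging, robot
import cv2
o=get_obs();print({k:(o[k]) for k in('time','position','tool_rot','ft_force','grip_width')})
for c in('scene','top'):
    im=imaging.camera(c);cv2.imwrite(f'pics/{c}0.png',im[:,:,::-1]);print(c,imaging.camera_params(c))
    for t in('dish_lid','press_bed','bat','thumb_knob','mould_top','rib'):
        print(c,t,[(round(d['confidence'],2),[round(float(v)) for v in d['box']]) for d in imaging.cut_out(c,t)], [(round(d['confidence'],2),[round(float(v)) for v in d['pixel']]) for d in imaging.tip_of(c,t)])
E
```

```text
pics
{'time': 0.0, 'position': array([0.24627066, 0.5736337 , 0.22156077]), 'tool_rot': array([ 0.14174912,  0.69289248, -0.14318661,  0.69231842]), 'ft_force': array([-0.23017045,  0.43553564, -0.03098284]), 'grip_width': 0.08692915288498443}
scene {'camera_matrix': array([[423.24563214,   0.        , 277.0707229 ],
       [  0.        , 423.24563214, 211.57270504],
       [  0.        ,   0.        ,   1.        ]]), 'k1': -0.03514193777582496, 'xyz': array([0.8038962 , 0.39117635, 0.84372034]), 'rotation': array([ 0.32583872,  0.90399814, -0.25992247, -0.09516724])}
scene dish_lid [(0.92, [264, 104, 32, 33]), (0.73, [228, 197, 44, 43]), (0.7, [356, 209, 48, 37]), (0.67, [295, 144, 39, 33])] [(0.93, [295, 151]), (0.73, [354, 214]), (0.57, [226, 198])]
scene press_bed [(0.6, [248, 230, 112, 117]), (0.49, [381, 341, 84, 90])] [(0.83, [246, 231]), (0.68, [131, 214])]
scene bat [(0.65, [166, 152, 89, 69])] [(0.98, [166, 149]), (0.46, [378, 344])]
scene thumb_knob [(0.7, [268, 240, 10, 29])] [(0.51, [266, 242])]
scene mould_top [(0.71, [382, 344, 80, 95])] [(0.81, [377, 341])]
scene rib
[... 269 characters left out ...]
   1.        ]]), 'k1': 0.03004385286842439, 'xyz': array([4.31810388e-01, 9.65970758e-04, 1.06913595e+00]), 'rotation': array([-0.70341082,  0.70936616, -0.02441685,  0.0376388 ])}
top dish_lid [(0.77, [252, 289, 44, 39]), (0.75, [327, 205, 28, 32]), (0.64, [348, 293, 27, 39]), (0.64, [411, 306, 33, 40])] [(0.92, [344, 293]), (0.84, [250, 289]), (0.69, [410, 303]), (0.67, [326, 204])]
top press_bed [(0.83, [305, 203, 106, 56]), (0.61, [158, 222, 50, 66])] [(0.77, [302, 205])]
top bat [(0.94, [422, 197, 86, 80])] [(0.65, [419, 197])]
top thumb_knob [] [(0.53, [264, 195])]
top mould_top [(0.85, [160, 225, 50, 62])] [(0.97, [162, 224])]
top rib [(0.55, [293, 201, 16, 35])] [(0.57, [293, 199])]
```

View pics/top0.png

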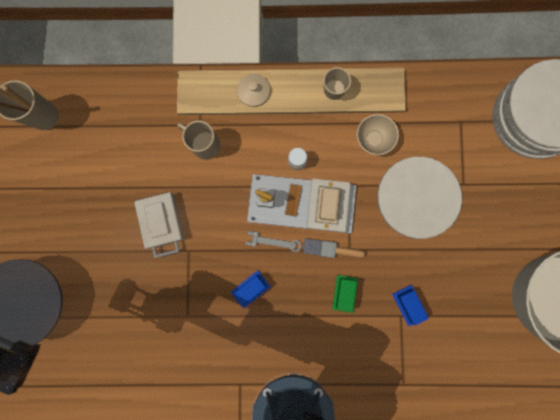

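View pics/scene0.png

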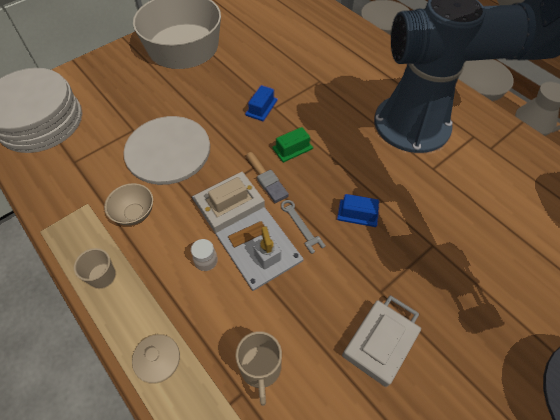

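The lid meant is the cream one in the mould (top picture 327,205). The look-alikes to reject are blue (252,289), blue (411,306) and green (345,293). Next I fit poses from the masks and check them in one crop.

```bash
cat > h.py <<'E'
import numpy as np, cv2
from rig import get_obs, imaging, robot
from scipy.spatial.transform import Rotation as R
from scipy.optimize import minimize
P={c:imaging.camera_params(c) for c in('scene','top')}
def proj(c,X):
    p=P[c];X=np.atleast_2d(X).astype(float);Rw=R.from_quat(p['rotation']).as_matrix()
    rv=cv2.Rodrigues(Rw.T)[0]
    return cv2.projectPoints(X,rv,-Rw.T@p['xyz'],p['camera_matrix'],np.array([p['k1'],0,0,0,0.]))[0][:,0]
def box(cx,cy,sx,sy,z0,z1):
    return np.array([[cx+a*sx/2,cy+b*sy/2,z] for z in(z0,z1) for a,b in((-1,-1),(1,-1),(1,1),(-1,1))])/1000
def cyl(r,z0,z1,n=32):
    t=np.arange(n)*2*np.pi/n
    return np.vstack([np.c_[r*np.cos(t),r*np.sin(t),0*t+z] for z in(z0,z1)])/1000
def place(B,x,y,yaw,z=0): return B@R.from_euler('z',yaw).as_matrix().T+[x,y,z]
def sil(c,parts,pose,z=0,S=4):
    m=np.zeros((420*S,560*S),np.uint8)
    for B in parts:
        h=cv2.convexHull(((proj(c,place(B,*pose,z))+.5)*S).astype(np.float32)).astype(np.int32)
        cv2.fillConvexPoly(m,h,1)
    return m>0
BED=[box(0,0,130,280,0,12),box(0,-70,130,100,0,38),box(0,95,44,44,0,62)]
LID=[box(0,0,80,42,9,46)]; BAT=[cyl(110,0,16)]
KNOB=[box(0,0,44,12,4,40),cyl(14,0,5)]
def ray(c,px,z):
    p=P[c];d=cv2.undistortPoints(np.array([[px]],float),p['camera_matrix'],np.array([p['k1'],0,0,0,0.]))[0,0]
    v=R.from_quat(p['rotation']).apply([*d,1]);return p['xyz']+v*(z-p['xyz'][2])/v[2]
def fit(masks,parts,x0,z=0,step=(.006,.006,.15)):
    S=4;M={c:cv2.resize(m.astype(np.uint8),None,fx=S,fy=S,interpolation=0)>0 for c,m in masks.items()}
    def cost(p):
        return sum(1-(lambda s:(s&M[c]).sum()/(s|M[c]).sum())(sil(c,parts,p,z)) for c in M)
    x0=np.array(x0,float);sx=np.vstack([x0]+[x0+np.eye(3)[i]*step[i] for i in range(3)])
    r=minimize(cost,x0,method='Nelder-Mead',options=dict(initial_simplex=sx,maxfev=150,xatol=1e-4,fatol=1e-4))
    return r.x,r.fun
def outline(im,c,parts,pose,z,col,S=1,off=(0,0)):
    for B in parts:
        h=cv2.convexHull((((proj(c,place(B,*pose,z))+.5)-off)*S).astype(np.float32)).astype(np.int32)
        cv2.polylines(im,[h],True,col,1)
E
python3 - <<'E'
from h import *
def near(c,t,px):
    L=imaging.cut_out(c,t);L=[d for d in L if np.hypot(*(np.array(d['box'][:2])-px))<25]
    return L[0]['pixels'] if L else None
for c in P: imaging.camera(c)
def masks(t,ps,pt):
    m={c:near(c,t,p) for c,p in(('scene',ps),('top',pt))}
    return {k:v for k,v in m.items() if v is not None}
def best(m,parts,xy,yaws,z,tag):
    rs=[(tag,list(m))+fit(m,parts,[*xy,y],z) for y in yaws]
    r=min(rs,key=lambda r:r[3]);print(r);return r[2]
pos={}
xy=ray('top',(302,205),.02)[:2]
pos['bed']=best(masks('press_bed',(248,230),(305,203)),BED,xy,[-.1,.1],0,'bed')
b=pos['bed'];w=lambda u,v:place(np.array([[u,v,0]])/1000,*b)[0,:2]
pos['lid']=best(masks('dish_lid',(228,197),(327,205)),LID,w(0,-70),[b[2]-.05,b[2]+.05],.026,'lid')
pos['bat']=best(masks('bat',(166,152),(422,197)),BAT,ray('top',(421,197),.016)[:2],[0],0,'bat')
km=masks('thumb_knob',(268,240),(264,195))
pos['knob']=best(km,KNOB,w(0,95),b[2]+np.arange(0,3.1,.4),.073,'knob')
print('exp lid',w(0,-70),'knob',w(0,95))
np.save('pos.npy',pos)
a=[]
for c,off in(('top',(235,160)),('scene',(185,160))):
    im=imaging.camera(c)[:,:,::-1];S=6 if c=='scene' else 5
    n=(130,90)
    cr=cv2.resize(np.ascontiguousarray(im[off[1]:off[1]+n[1],off[0]:off[0]+n[0]]),None,fx=6,fy=6,interpolation=cv2.INTER_CUBIC)[:, :]
    o=cr.copy()
    outline(o,c,BED,b,0,(0,0,255),6,off);outline(o,c,LID,pos['lid'],.026,(0,255,0),6,off);outline(o,c,KNOB,pos['knob'],.073,(255,0,255),6,off)
    cv2.imwrite(f'pics/{c}_fit.png',o)
print(get_obs()['time'])
E
```

```text
('bed', ['scene', 'top'], array([ 0.5488401 , -0.02782398, -0.12197781]), np.float64(0.5182771628836287))
('lid', ['scene', 'top'], array([ 0.54122527, -0.093347  , -0.12116958]), np.float64(0.34599616235428077))
('bat', ['scene', 'top'], array([ 0.56236562, -0.3414234 , -0.08085191]), np.float64(0.05353899977210397))
('knob', ['scene'], array([0.56012327, 0.06805244, 1.13116838]), np.float64(0.12713068181818177))
exp lid [ 0.54032281 -0.09730387] knob [0.56039928 0.06647016]
1.9
```

```bash
python3 -c "
import cv2,numpy as np
a=[cv2.imread(f'pics/{c}_fit.png') for c in('top','scene')]
a=[cv2.resize(x,(560,388)) if 0 else x for x in a]
print([x.shape for x in a]); "
```

```text
[(540, 780, 3), (540, 780, 3)]
```

View pics/top_fit.png

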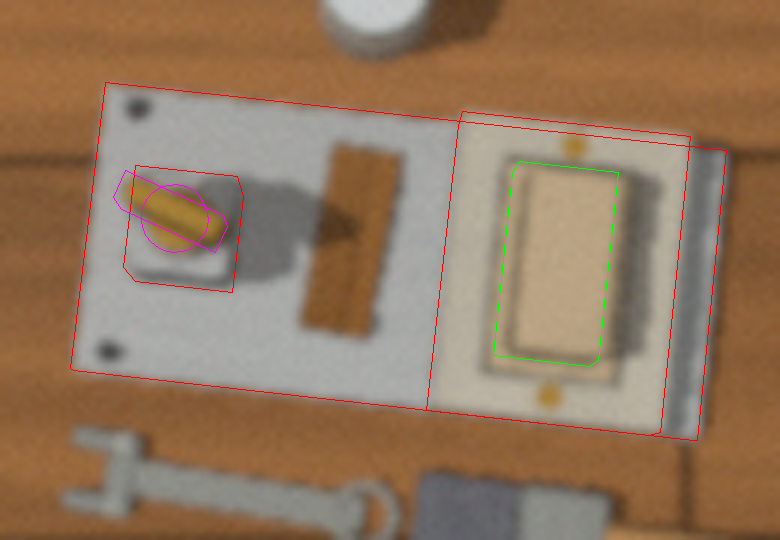

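View pics/scene_fit.png

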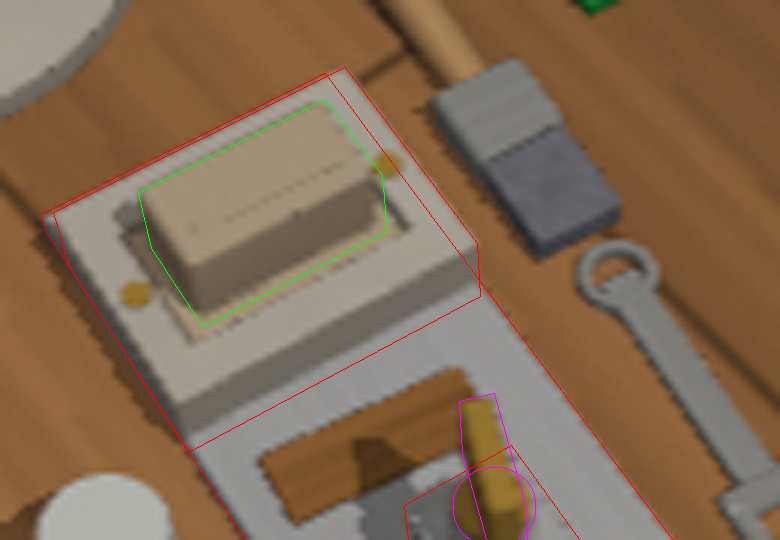

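Both crops show the cream lid in the mould, with its block centred at about (575,265) in the top crop. The green fit sits 2–3 mm off because the mask also took in the flange. The wing runs from (130,190) to (225,235). I refit the lid with its flange and the knob from brass colour, using the saved pictures.

Run:
```python
from h import *
pos=np.load('pos.npy',allow_pickle=True).item();b=pos['bed']
LID2=LID+[box(0,0,92,56,0,9)]
for c in P: imaging.camera(c)
m={}
for c,p in(('scene',(228,197)),('top',(327,205))):
    m[c]=min(imaging.cut_out(c,'dish_lid'),key=lambda d:np.hypot(*(np.array(d['box'][:2])-p)))['pixels']
for mm in(m,{'top':m['top']},{'scene':m['scene']}): print('lid',fit(mm,LID2,[.541,-.098,-.12],.026))
k={}
for c,p in(('scene',(268,240)),('top',(264,197))):
    im=cv2.imread(f'pics/{c}0.png');h=cv2.cvtColor(im,cv2.COLOR_BGR2HSV)
    q=((h[...,0]>16)&(h[...,0]<32)&(h[...,1]>110)&(h[...,2]>55)).astype(np.uint8)
    n,l,st,ce=cv2.connectedComponentsWithStats(q,connectivity=8)
    i=min((i for i in range(1,n) if st[i,4]>20),key=lambda i:np.hypot(*(ce[i]-p)));k[c]=l==i;print(c,st[i],ce[i])
for mm in(k,{'top':k['top']},{'scene':k['scene']}):
    print('knob',list(mm),min((fit(mm,KNOB,[.560,.067,y],.073) for y in(.8,1.1,1.4)),key=lambda r:r[1]))
o=[]
for c,off in(('top',(245,180)),('scene',(240,210))):
    im=cv2.imread(f'pics/{c}0.png');cr=cv2.resize(im[off[1]:off[1]+60,off[0]:off[0]+50],None,fx=8,fy=8,interpolation=cv2.INTER_CUBIC);o.append(cr)
cv2.imwrite('pics/knob.png',np.hstack(o))
```

```text
lid (array([ 0.54136849, -0.09908688, -0.11815553]), np.float64(0.19507573811714096))
lid (array([ 0.54151268, -0.09862421, -0.12456577]), np.float64(0.06296743063932453))
lid (array([ 0.54010226, -0.09905835, -0.15021689]), np.float64(0.1279595637137536))
scene [260 226  13  27 213] [265.96244131 240.09389671]
top [256 190  17  12 115] [264.10434783 195.64347826]
knob ['scene', 'top'] (array([0.55990687, 0.06587045, 1.09279397]), np.float64(0.4332262067025514))
knob ['top'] (array([0.55905607, 0.0644477 , 1.04041067]), np.float64(0.2551724137931034))
knob ['scene'] (array([0.5607803 , 0.06722523, 1.08125369]), np.float64(0.17025967662910335))
```

View pics/knob.png

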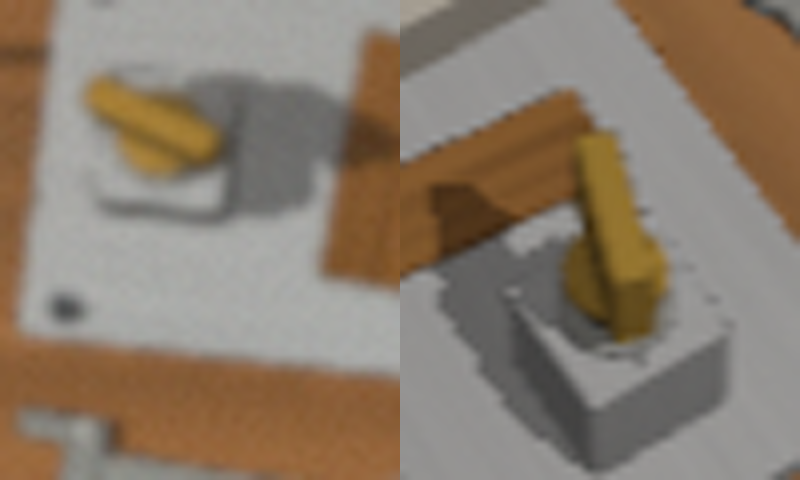

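```bash
cat >> h.py <<'E'
def plan(x,y,z,yaw,n,half=None):
    """rows (tool frame) to TCP x,y,z, tool x down, tool y at world yaw; linear interpolation"""
    o=get_obs();p0=np.array(o['position']);R0=R.from_quat(o['tool_rot'])
    def tgt(a): 
        Y=np.array([np.cos(a),np.sin(a),0]);X=np.array([0,0,-1.]);return R.from_matrix(np.c_[X,Y,np.cross(X,Y)])
    c=[tgt(yaw),tgt(yaw+np.pi)]
    T=min(c,key=lambda t:(R0.inv()*t).magnitude()) if half is None else c[half]
    rv=(R0.inv()*T).as_rotvec()
    d=np.array([x,y,z])-p0
    rows=[]
    for i in range(n):
        Ri=R0*R.from_rotvec(rv*i/n);rows.append(np.r_[Ri.inv().apply(d/n)*1000,np.degrees(rv/n)].round(1).tolist())
    y0=R0.as_matrix()[:,1]
    print('t',round(o['time'],2),'pos',p0.round(4),'yaw',round(np.arctan2(y0[1],y0[0]),4),'q6',round(o['q'][5],3),'grip',round(o['grip_width']*1000,1),'F',np.round(o['ft_force'],1),'M',np.round(o['moment'],2))
    print('remaining world mm',(d*1000).round(1),'rotvec deg',np.degrees(rv).round(1))
    for r in rows: print(r[:3],r[3:])
E
python3 -c "
from h import *
plan(.541,-.0988,.16,-.122+np.pi/2,14)"
```

```text
t 2.1 pos [0.2467 0.5742 0.2225] yaw 1.165 q6 -0.178 grip 87.2 F [-0.3 -0.1 -0.3] M [-0.02  0.03 -0.03]
remaining world mm [ 294.3 -673.   -62.5] rotvec deg [-16.3  -0.    0. ]
[4.5, -35.9, 38.3] [-1.2, -0.0, 0.0]
[4.5, -36.6, 37.6] [-1.2, -0.0, 0.0]
[4.5, -37.4, 36.8] [-1.2, -0.0, 0.0]
[4.5, -38.1, 36.0] [-1.2, -0.0, 0.0]
[4.5, -38.9, 35.3] [-1.2, -0.0, 0.0]
[4.5, -39.6, 34.5] [-1.2, -0.0, 0.0]
[4.5, -40.3, 33.7] [-1.2, -0.0, 0.0]
[4.5, -40.9, 32.8] [-1.2, -0.0, 0.0]
[4.5, -41.6, 32.0] [-1.2, -0.0, 0.0]
[4.5, -42.2, 31.1] [-1.2, -0.0, 0.0]
[4.5, -42.8, 30.3] [-1.2, -0.0, 0.0]
[4.5, -43.5, 29.4] [-1.2, -0.0, 0.0]
[4.5, -44.0, 28.5] [-1.2, -0.0, 0.0]
[4.5, -44.6, 27.6] [-1.2, -0.0, 0.0]
```

```bash
python3 -m inch '[[87,[4,-36,38],[-1.2,0,0]],[87,[4,-37,38],[-1.2,0,0]],[87,[4,-37,37],[-1.2,0,0]],[87,[4,-38,36],[-1.2,0,0]],[87,[4,-39,35],[-1.2,0,0]],[87,[4,-40,34],[-1.2,0,0]],[87,[4,-40,34],[-1.2,0,0]],[87,[4,-41,33],[-1.2,0,0]],[87,[4,-42,32],[-1.2,0,0]],[87,[4,-42,31],[-1.2,0,0]],[87,[4,-43,30],[-1.2,0,0]],[87,[4,-44,29],[-1.2,0,0]]]' 30
python3 -c "
from h import *
plan(.541,-.0988,.12,-.122+np.pi/2,5)"
```

```text
time: 3.6
position: [0.5152, -0.0132, 0.1753]
tool_rot: [0.052, 0.701, -0.046, 0.71]
ft_force: [1.1, 0.7, 0.6]
grip_width: 0.0869
t 3.6 pos [ 0.5152 -0.0132  0.1753] yaw 1.4326 q6 -1.689 grip 86.9 F [1.1 0.7 0.6] M [0.02 0.04 0.03]
remaining world mm [ 25.8 -85.6 -55.3] rotvec deg [-0.9  0.7 -0.5]
[11.0, -16.3, 7.3] [-0.2, 0.1, -0.1]
[11.0, -16.4, 7.3] [-0.2, 0.1, -0.1]
[11.0, -16.4, 7.3] [-0.2, 0.1, -0.1]
[11.0, -16.4, 7.3] [-0.2, 0.1, -0.1]
[11.0, -16.4, 7.2] [-0.2, 0.1, -0.1]
```

```bash
python3 -m inch '[[87,[11,-16,7],[-0.2,0.1,-0.1]],[87,[11,-17,7],[-0.2,0.1,-0.1]],[87,[11,-17,8],[-0.2,0.1,-0.1]],[87,[11,-17,7],[-0.2,0.1,-0.1]],[87,[11,-16,7],[-0.2,0.1,-0.1]],[87,[0,0,0],[0,0,0]]]'
python3 -c "
from h import *
plan(.541,-.0988,.045,-.122+np.pi/2,6)
a=[]
for c in ('scene','top'): 
    im=imaging.camera(c)[:,:,::-1]
    u,v=(185,150) if c=='scene' else (270,150)
    a.append(cv2.resize(np.ascontiguousarray(im[v:v+100,u:u+80]),None,fx=5,fy=5,interpolation=2))
cv2.imwrite('pics/pre.png',np.hstack(a))"
```

```text
time: 4.35
position: [0.5423, -0.1054, 0.1163]
tool_rot: [0.043, 0.705, -0.043, 0.707]
ft_force: [-0.2, -0.4, 0.1]
grip_width: 0.0873
t 4.35 pos [ 0.5423 -0.1054  0.1163] yaw 1.4489 q6 -1.845 grip 87.3 F [-0.2 -0.4  0.1] M [ 0.   -0.   -0.03]
remaining world mm [ -1.3   6.6 -71.3] rotvec deg [ 0.   0.2 -0. ]
[11.9, 1.1, -0.4] [0.0, 0.0, -0.0]
[11.9, 1.1, -0.4] [0.0, 0.0, -0.0]
[11.9, 1.1, -0.4] [0.0, 0.0, -0.0]
[11.9, 1.1, -0.4] [0.0, 0.0, -0.0]
[11.9, 1.1, -0.4] [0.0, 0.0, -0.0]
[11.9, 1.1, -0.3] [0.0, 0.0, -0.0]
```

View pics/pre.png

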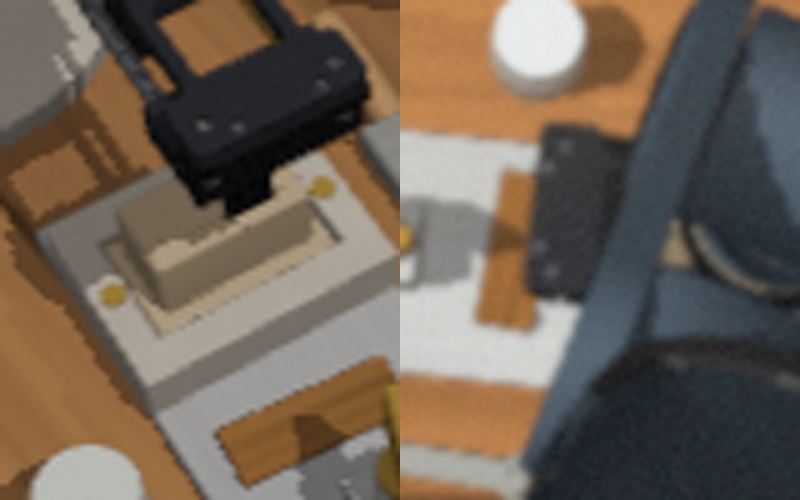

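The gripper stands over the cream block (crop about 230,220) and is aligned with it. The fingers straddle the block, so I go down.

```bash
python3 -m inch '[[87,[12,1,0],[0,0,0]],[87,[14,1,0],[0,0,0]],[87,[14,1,-1],[0,0,0]],[87,[14,1,-1],[0,0,0]],[87,[8,1,0],[0,0,0]],[87,[3,0,0],[0,0,0]],[87,[0,0,0],[0,0,0]]]'
python3 -c "
from h import *
plan(.541,-.0988,.045,-.122+np.pi/2,1)"
```

```text
time: 5.32
position: [0.5399, -0.0966, 0.0475]
tool_rot: [0.042, 0.705, -0.042, 0.707]
ft_force: [0.2, 0.7, 0.4]
grip_width: 0.087
t 5.33 pos [ 0.5399 -0.0966  0.0475] yaw 1.4522 q6 -1.836 grip 87.0 F [0.2 0.7 0.4] M [ 0.03 -0.01 -0.01]
remaining world mm [ 1.1 -2.2 -2.5] rotvec deg [ 0.2  0.1 -0.1]
[2.5, -2.1, 1.3] [0.2, 0.1, -0.1]
```

```bash
python3 -m inch '[[87,[2,-2,1],[0,0,0]],[60,[0,0,0],[0,0,0]],[38,[0,0,0],[0,0,0]],[30,[0,0,0],[0,0,0]],[30,[0,0,0],[0,0,0]],[30,[0,0,0],[0,0,0]],[30,[0,0,0],[0,0,0]]]' 30
python3 -c "
from h import *
plan(.541,-.0988,.045,-.122+np.pi/2,1)"
```

```text
time: 6.2
position: [0.5417, -0.0991, 0.0468]
tool_rot: [0.042, 0.704, -0.042, 0.708]
ft_force: [0.6, 1.6, -0.4]
grip_width: 0.0416
t 6.2 pos [ 0.5417 -0.0991  0.0468] yaw 1.4519 q6 -1.839 grip 41.6 F [ 0.6  1.6 -0.4] M [0.15 0.02 0.03]
remaining world mm [-0.7  0.3 -1.8] rotvec deg [ 0.2  0.3 -0. ]
[1.8, 0.2, -0.8] [0.2, 0.3, -0.0]
```

```bash
python3 -m inch '[[30,[-4,0,0],[0,0,0]],[30,[-5,0,0],[0,0,0]],[30,[-6,0,0],[0,0,0]],[30,[-8,0,0],[0,0,0]],[30,[-14,0,0],[0,0,0]],[30,[-15,0,0],[0,0,0]],[30,[-12,0,0],[0,0,0]],[30,[-5,0,0],[0,0,0]],[30,[0,0,0],[0,0,0]]]'
python3 -c "
from h import *
plan(.5624,-.3414,.10,-.122+np.pi/2,8)"
```

```text
time: 7.32
position: [0.5412, -0.0992, 0.1213]
tool_rot: [0.042, 0.704, -0.042, 0.708]
ft_force: [-0.4, 0.1, -2.8]
grip_width: 0.0415
t 7.33 pos [ 0.5412 -0.0992  0.1213] yaw 1.4521 q6 -1.839 grip 41.5 F [-0.4  0.1 -2.8] M [-0.02  0.03  0.01]
remaining world mm [  21.2 -242.2  -21.3] rotvec deg [ 0.2  0.3 -0. ]
[2.7, -29.7, 6.2] [0.0, 0.0, -0.0]
[2.7, -29.7, 6.2] [0.0, 0.0, -0.0]
[2.7, -29.7, 6.2] [0.0, 0.0, -0.0]
[2.7, -29.7, 6.2] [0.0, 0.0, -0.0]
[2.7, -29.7, 6.3] [0.0, 0.0, -0.0]
[2.7, -29.7, 6.3] [0.0, 0.0, -0.0]
[2.7, -29.7, 6.3] [0.0, 0.0, -0.0]
[2.7, -29.7, 6.3] [0.0, 0.0, -0.0]
```

```bash
python3 -m inch '[[30,[0,-15,3],[0,0,0]],[30,[0,-28,6],[0,0,0]],[30,[0,-34,7],[0,0,0]],[30,[1,-36,8],[0,0,0]],[30,[4,-36,8],[0,0,0]],[30,[6,-34,7],[0,0,0]],[30,[6,-26,5],[0,0,0]],[30,[4,-14,2],[0,0,0]],[30,[0,-6,1],[0,0,0]],[30,[0,0,0],[0,0,0]]]'
python3 -c "
from h import *
plan(.5624,-.3414,.0375,-.122+np.pi/2,8)"
```

```text
time: 8.57
position: [0.5575, -0.3454, 0.0932]
tool_rot: [0.043, 0.707, -0.041, 0.705]
ft_force: [-0.2, -1.2, -2.4]
grip_width: 0.042
t 8.57 pos [ 0.5575 -0.3454  0.0932] yaw 1.4508 q6 -2.176 grip 42.0 F [-0.2 -1.2 -2.4] M [ 0.05  0.03 -0.  ]
remaining world mm [  4.9   4.  -55.7] rotvec deg [ 0.1 -0.2 -0.1]
[7.0, 0.6, 0.6] [0.0, -0.0, -0.0]
[7.0, 0.6, 0.6] [0.0, -0.0, -0.0]
[7.0, 0.6, 0.6] [0.0, -0.0, -0.0]
[7.0, 0.6, 0.6] [0.0, -0.0, -0.0]
[7.0, 0.6, 0.6] [0.0, -0.0, -0.0]
[7.0, 0.6, 0.6] [0.0, -0.0, -0.0]
[7.0, 0.6, 0.6] [0.0, -0.0, -0.0]
[7.0, 0.6, 0.6] [0.0, -0.0, -0.0]
```

```bash
python3 -m inch '[[30,[8,1,1],[0,0,0]],[30,[10,1,1],[0,0,0]],[30,[10,1,1],[0,0,0]],[30,[10,1,1],[0,0,0]],[30,[7,0,1],[0,0,0]],[30,[3,0,0],[0,0,0]],[30,[0,0,0],[0,0,0]],[30,[0,0,0],[0,0,0]]]'
python3 -c "
from h import *
plan(.5624,-.3414,.0368,-.122+np.pi/2,1)"
```

```text
time: 9.57
position: [0.5633, -0.338, 0.0417]
tool_rot: [0.043, 0.707, -0.039, 0.704]
ft_force: [0.3, -0.1, -2.0]
grip_width: 0.0419
t 9.57 pos [ 0.5633 -0.338   0.0417] yaw 1.4545 q6 -2.166 grip 41.9 F [ 0.3 -0.1 -2. ] M [-0.01 -0.06 -0.  ]
remaining world mm [-0.9 -3.4 -4.9] rotvec deg [ 0.3 -0.3 -0.2]
[4.9, -3.5, -0.5] [0.3, -0.3, -0.2]
```

```bash
python3 -m inch '[[30,[1,-2,0],[0,-0.3,0]],[30,[1,-1,0],[0,0,0]],[30,[1,0,0],[0,0,0]],[30,[0,0,0],[0,0,0]],[30,[0,0,0],[0,0,0]]]'
python3 -c "
from h import *
plan(.5624,-.3414,.0368,-.122+np.pi/2,1)"
```

```text
time: 10.2
position: [0.5632, -0.3418, 0.0395]
tool_rot: [0.042, 0.705, -0.04, 0.707]
ft_force: [0.5, 0.0, -2.2]
grip_width: 0.042
t 10.2 pos [ 0.5632 -0.3418  0.0395] yaw 1.4541 q6 -2.174 grip 42.0 F [ 0.5  0.  -2.2] M [ 0.01  0.02 -0.03]
remaining world mm [-0.8  0.4 -2.7] rotvec deg [ 0.3  0.1 -0.2]
[2.7, 0.3, -0.9] [0.3, 0.1, -0.2]
```

```bash
python3 -m inch '[[30,[1.5,0,0],[0,0,0]],[30,[1,0,0],[0,0,0]],[30,[0,0,0],[0,0,0]],[30,[0,0,0],[0,0,0]]]'
python3 -c "
from h import *
plan(.5624,-.3414,.0368,-.122+np.pi/2,1)"
```

```text
time: 10.7
position: [0.5633, -0.3418, 0.037]
tool_rot: [0.042, 0.705, -0.04, 0.707]
ft_force: [-0.1, -1.1, -2.4]
grip_width: 0.042
t 10.7 pos [ 0.5633 -0.3418  0.037 ] yaw 1.4543 q6 -2.174 grip 42.0 F [-0.1 -1.1 -2.4] M [-0.01 -0.01 -0.03]
remaining world mm [-0.9  0.4 -0.2] rotvec deg [ 0.3  0.2 -0.2]
[0.2, 0.3, -1.0] [0.3, 0.2, -0.2]
```

```bash
python3 -m inch '[[30,[1,0,0],[0,0,0]],[30,[0,0,0],[0,0,0]],[30,[0,0,0],[0,0,0]]]'; python3 -m inch '[[30,[0.7,0,0],[0,0,0]],[30,[0,0,0],[0,0,0]]]'
```

```text
time: 11.08
position: [0.5635, -0.3419, 0.037]
tool_rot: [0.042, 0.705, -0.04, 0.707]
ft_force: [-0.3, 0.0, -0.3]
grip_width: 0.0418
time: 11.32
position: [0.5635, -0.3419, 0.037]
tool_rot: [0.042, 0.705, -0.04, 0.707]
ft_force: [-0.1, -0.1, -0.7]
grip_width: 0.0418
```

The bat now carries the lid's weight, so I release and rise.

```bash
python3 -m inch '[[44,[0,0,0],[0,0,0]],[50,[0,0,0],[0,0,0]],[70,[0,0,0],[0,0,0]],[87,[0,0,0],[0,0,0]],[87,[-6,0,0],[0,0,0]],[87,[-14,0,0],[0,0,0]],[87,[-25,0,0],[0,0,0]],[87,[-30,0,0],[0,0,0]],[87,[-30,0,0],[0,0,0]],[87,[-10,0,0],[0,0,0]],[87,[0,0,0],[0,0,0]]]'
python3 -c "
from h import *
plan(.560,.066,.17,1.08+np.pi/2,10,0)
plan(.560,.066,.17,1.08+np.pi/2,10,1)"
```

```text
time: 12.7
position: [0.5642, -0.343, 0.1597]
tool_rot: [0.041, 0.703, -0.041, 0.709]
ft_force: [-0.7, 0.8, 0.5]
grip_width: 0.087
t 12.7 pos [ 0.5642 -0.343   0.1597] yaw 1.4543 q6 -2.174 grip 87.0 F [-0.7  0.8  0.5] M [0.01 0.02 0.04]
remaining world mm [ -4.2 409.   10.3] rotvec deg [-68.6   0.4   0.3]
[-1.1, 40.6, -5.2] [-6.9, 0.0, 0.0]
[-1.1, 40.9, -0.3] [-6.9, 0.0, 0.0]
[-1.0, 40.6, 4.6] [-6.9, 0.0, 0.0]
[-1.0, 39.8, 9.4] [-6.9, 0.0, 0.0]
[-1.0, 38.4, 14.1] [-6.9, 0.0, 0.0]
[-1.0, 36.4, 18.6] [-6.9, 0.0, 0.0]
[-1.0, 34.0, 22.8] [-6.9, 0.0, 0.0]
[-1.0, 31.0, 26.7] [-6.9, 0.0, 0.0]
[-1.0, 27.6, 30.2] [-6.9, 0.0, 0.0]
[-1.0, 23.8, 33.3] [-6.9, 0.0, 0.0]
t 12.7 pos [ 0.5642 -0.343   0.1597] yaw 1.4543 q6 -2.174 grip 87.0 F [-0.7  0.8  0.5] M [0.01 0.02 0.04]
remaining world mm [ -4.2 409.   10.3] rotvec deg [111.4   0.3  -0.4]
[-1.1, 40.6, -5.2] [11.1, 0.0, -0.0]
[-1.1, 38.8, -12.9] [11.1, 0.0, -0.0]
[-1.1, 35.6, -20.2] [11.1, 0.0, -0.0]
[-1.1, 31.0, -26.7] [11.1, 0.0, -0.0]
[-1.1, 25.3, -32.2] [11.1, 0.0, -0.0]
[-1.1, 18.6, -36.4] [11.1, 0.0, -0.0]
[-1.1, 11.2, -39.3] [11.1, 0.0, -0.0]
[-1.1, 3.4, -40.8] [11.1, 0.0, -0.0]
[-1.1, -4.6, -40.6] [11.1, 0.0, -0.0]
[-1.1, -12.3, -39.0] [11.1, 0.0, -0.0]
```

```bash
python3 -m inch '[[87,[-1,40,-5],[9.5,0,0]],[87,[-1,39,-12],[9.5,0,0]],[87,[-1,36,-18],[9.5,0,0]],[87,[-1,33,-24],[9.5,0,0]],[87,[-1,29,-29],[9.5,0,0]],[87,[-1,24,-33],[9.5,0,0]],[87,[-1,18,-37],[9.5,0,0]],[87,[-1,12,-39],[9.5,0,0]],[87,[-1,3,-35],[9.5,0,0]],[87,[0,-2,-20],[9.5,0,0]],[87,[0,0,0],[9.5,0,0]],[87,[0,0,0],[5,0,0]]]'
python3 -c "
from h import *
plan(.560,.066,.14,1.08-np.pi/2,5,0)
im=imaging.camera('top'); imaging.camera('scene')
L=[d for d in imaging.cut_out('scene','dish_lid') if np.hypot(*(np.array(d['box'][:2])-(166,150)))<40]
LID2=LID+[box(0,0,92,56,0,9)]
for d in L: print(d['box'],d['confidence'],fit({'scene':d['pixels']},LID2,[.563,-.342,-.12],.016))
cv2.imwrite('pics/placed.png',cv2.resize(np.ascontiguousarray(imaging.camera('scene')[100:300,90:370,::-1]),None,fx=2.8,fy=2.8))
"
```

```text
time: 14.2
position: [0.5587, 0.0524, 0.1541]
tool_rot: [-0.608, -0.359, 0.617, -0.348]
ft_force: [0.2, -0.9, 0.6]
grip_width: 0.0872
t 14.2 pos [0.5587 0.0524 0.1541] yaw -0.523 q6 0.411 grip 87.2 F [ 0.2 -0.9  0.6] M [-0.07  0.08 -0.01]
remaining world mm [  1.3  13.6 -14.1] rotvec deg [-1.8  0.2  1.1]
[2.8, -1.1, -2.5] [-0.4, 0.0, 0.2]
[2.8, -1.1, -2.5] [-0.4, 0.0, 0.2]
[2.8, -1.1, -2.5] [-0.4, 0.0, 0.2]
[2.8, -1.1, -2.5] [-0.4, 0.0, 0.2]
[2.8, -1.1, -2.5] [-0.4, 0.0, 0.2]
[164.5, 141.2, 42.2, 41.0] 0.81 (array([ 0.56315301, -0.34291299, -0.104078  ]), np.float64(0.053649522636279645))
```

View pics/placed.png

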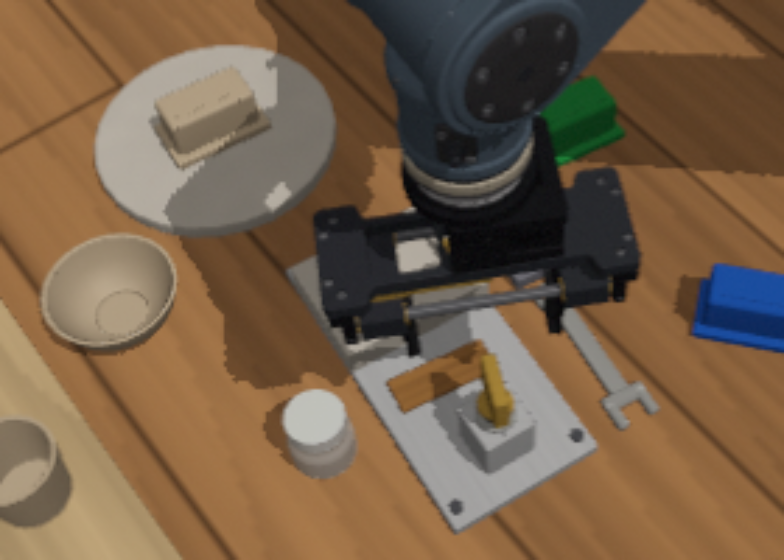

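The lid stands upright on the bat (crop 210,115) and fits to within 2 mm of the bat's centre. The wing is free at crop (495,390). I go down over it.

```bash
python3 -m inch '[[87,[2,-3,-6],[-0.6,0.2,0.4]],[87,[2,-2,-5],[-0.6,0,0.4]],[87,[2,0,-1],[-0.6,0,0.3]],[87,[0,0,0],[0,0,0]]]'
python3 -c "
from h import *
plan(.560,.066,.084,1.08-np.pi/2,5,0)
"
```

```text
time: 14.9
position: [0.5602, 0.0654, 0.1476]
tool_rot: [0.606, 0.366, -0.605, 0.366]
ft_force: [0.2, 0.7, -0.7]
grip_width: 0.0868
t 14.9 pos [0.5602 0.0654 0.1476] yaw -0.4837 q6 0.401 grip 86.8 F [ 0.2  0.7 -0.7] M [-0.02  0.08  0.04]
remaining world mm [ -0.2   0.6 -63.6] rotvec deg [ 0.4 -0.1 -0.1]
[12.7, -0.1, -0.1] [0.1, -0.0, -0.0]
[12.7, -0.1, -0.1] [0.1, -0.0, -0.0]
[12.7, -0.1, -0.1] [0.1, -0.0, -0.0]
[12.7, -0.1, -0.1] [0.1, -0.0, -0.0]
[12.7, -0.1, -0.1] [0.1, -0.0, -0.0]
```

```bash
python3 -m inch '[[87,[10,0,0],[0,0,0]],[87,[14,0,0],[0,0,0]],[87,[14,0,0],[0,0,0]],[87,[12,0,0],[0,0,0]],[60,[7,0,0],[0,0,0]],[50,[2,0,0],[0,0,0]],[40,[0,0,0],[0,0,0]]]' 15
python3 -c "
from h import *
plan(.560,.066,.084,1.08-np.pi/2,1,0)
cv2.imwrite('pics/knob2.png',cv2.resize(np.ascontiguousarray(imaging.camera('scene')[190:290,200:340,::-1]),None,fx=5,fy=5,interpolation=2))
"
```

```text
time: 15.78
position: [0.56, 0.065, 0.0834]
tool_rot: [-0.605, -0.366, 0.605, -0.365]
ft_force: [-0.2, -0.1, 0.3]
grip_width: 0.0649
t 15.78 pos [0.56   0.065  0.0834] yaw -0.4843 q6 0.401 grip 64.9 F [-0.2 -0.1  0.3] M [-0.02  0.15  0.  ]
remaining world mm [0.  1.  0.6] rotvec deg [ 0.4 -0.   0. ]
[-0.6, -0.5, -0.9] [0.4, -0.0, 0.0]
```

View pics/knob2.png

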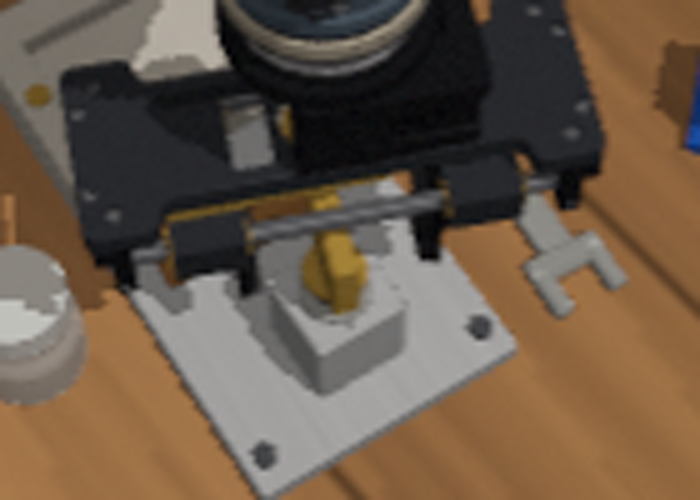

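The fingers (crop 245,275 and 428,240) straddle the wing (335,255) squarely. I close gently, then firm the grip.

```bash
python3 -m inch '[[20,[0,0,0],[0,0,0]],[12,[0,0,0],[0,0,0]],[6,[0,0,0],[0,0,0]],[6,[0,0,0],[0,0,0]],[6,[0,0,0],[0,0,0]],[6,[0,0,0],[0,0,0]]]' 15
python3 -m inch '[[6,[0,0,0],[0,0,0]],[6,[0,0,0],[0,0,0]]]' 45
python3 -c "
from h import *
plan(.560,.066,.084,1.08-np.pi/2,1,0)
"
```

```text
time: 16.58
position: [0.5612, 0.065, 0.0849]
tool_rot: [0.606, 0.365, -0.604, 0.366]
ft_force: [0.4, 0.2, 0.0]
grip_width: 0.012
time: 16.82
position: [0.5613, 0.065, 0.085]
tool_rot: [0.606, 0.365, -0.604, 0.366]
ft_force: [0.2, -1.0, 0.4]
grip_width: 0.0119
t 16.82 pos [0.5613 0.065  0.085 ] yaw -0.4838 q6 0.401 grip 11.9 F [ 0.2 -1.   0.4] M [-0.05  0.16  0.08]
remaining world mm [-1.3  1.  -1. ] rotvec deg [ 0.4 -0.1 -0.2]
[0.9, -1.6, -0.3] [0.4, -0.1, -0.2]
```

```bash
python3 -m inch '[[6,[0,0,0],[5,0,0]],[6,[0,0,0],[6,0,0]],[6,[0,0,0],[6,0,0]],[6,[0,0,0],[6,0,0]],[6,[0,0,0],[4,0,0]]]'
python3 -c "
from h import *
plan(.560,.066,.084,-.4838-np.radians(30),1,0)
"
```

```text
time: 17.45
position: [0.5606, 0.0655, 0.085]
tool_rot: [0.676, 0.209, -0.675, 0.209]
ft_force: [0.8, -0.2, 0.2]
grip_width: 0.0118
t 17.45 pos [0.5606 0.0655 0.085 ] yaw -0.9693 q6 0.887 grip 11.8 F [ 0.8 -0.2  0.2] M [-0.03  0.13  0.13]
remaining world mm [-0.6  0.5 -1. ] rotvec deg [ 2.2 -0.1 -0. ]
[0.9, -0.7, 0.2] [2.2, -0.1, -0.0]
```

```bash
for i in 1; do python3 -m inch '[[6,[0,0,0],[4,0,0]],[6,[0,0,0],[4,0,0]]]'; done; python3 -c "
from h import *
plan(.560,.066,.084,-.4838-np.radians(38),1,0)"
python3 -m inch '[[6,[0,0,0],[4,0,0]],[6,[0,0,0],[4,0,0]]]'; python3 -c "
from h import *
plan(.560,.066,.084,-.4838-np.radians(46),1,0)"
```

```text
time: 17.7
position: [0.5604, 0.0657, 0.0849]
tool_rot: [0.689, 0.16, -0.688, 0.16]
ft_force: [-0.2, 0.6, 0.0]
grip_width: 0.0119
t 17.7 pos [0.5604 0.0657 0.0849] yaw -1.1131 q6 1.031 grip 11.9 F [-0.2  0.6  0. ] M [-0.02  0.12  0.06]
remaining world mm [-0.4  0.3 -0.9] rotvec deg [ 1.9 -0.1 -0. ]
[0.9, -0.4, 0.3] [1.9, -0.1, -0.0]
time: 17.95
position: [0.5603, 0.066, 0.085]
tool_rot: [0.699, 0.111, -0.698, 0.11]
ft_force: [-0.6, 1.4, 0.3]
grip_width: 0.0116
t 17.95 pos [0.5603 0.066  0.085 ] yaw -1.2568 q6 1.175 grip 11.6 F [-0.6  1.4  0.3] M [0.03 0.14 0.1 ]
remaining world mm [-0.3  0.  -1. ] rotvec deg [ 1.7 -0.1  0. ]
[1.0, -0.1, 0.3] [1.7, -0.1, 0.0]
```

```bash
for i in 1; do python3 -m inch '[[6,[0,0,0],[4,0,0]],[6,[0,0,0],[4,0,0]]]'; done >/dev/null; python3 -c "
from h import *
plan(.560,.066,.084,-.4838-np.radians(54),1,0)"
python3 -m inch '[[6,[0,0,0],[4,0,0]],[6,[0,0,0],[4,0,0]]]' >/dev/null; python3 -c "
from h import *
plan(.560,.066,.084,-.4838-np.radians(62),1,0)"
```

```text
t 18.2 pos [0.5602 0.0662 0.0849] yaw -1.4006 q6 1.319 grip 11.4 F [-0.2  0.5 -0.3] M [0.01 0.14 0.12]
remaining world mm [-0.2 -0.2 -0.9] rotvec deg [ 1.5 -0.1  0. ]
[0.9, 0.2, 0.3] [1.5, -0.1, 0.0]
t 18.45 pos [0.5602 0.0665 0.0849] yaw -1.5443 q6 1.463 grip 11.7 F [0.4 0.9 0.1] M [-0.01  0.12  0.08]
remaining world mm [-0.2 -0.5 -0.9] rotvec deg [ 1.2 -0.1  0.1]
[0.9, 0.5, 0.2] [1.2, -0.1, 0.1]
```

```bash
python3 -m inch '[[6,[0,0,0],[3,0,0]],[6,[0,0,0],[3,0,0]]]'  >/dev/null; python3 -c "
from h import *
plan(.560,.066,.084,-.4838-np.radians(67),1,0)"
python3 -m inch '[[6,[0,0,0],[3,0,0]],[6,[0,0,0],[3,0,0]]]' >/dev/null; python3 -c "
from h import *
plan(.560,.066,.084,-.4838-np.radians(73),1,0)"
```

```text
t 18.7 pos [0.5602 0.0667 0.085 ] yaw -1.6521 q6 1.571 grip 11.7 F [ 0.4  2.2 -0.1] M [-0.01  0.14  0.03]
remaining world mm [-0.2 -0.7 -1. ] rotvec deg [ 0.1 -0.1  0.1]
[1.0, 0.7, 0.2] [0.1, -0.1, 0.1]
t 18.95 pos [0.5602 0.0668 0.0849] yaw -1.756 q6 1.676 grip 12.0 F [0.1 0.1 0.8] M [0.1  0.08 0.91]
remaining world mm [-0.2 -0.8 -0.9] rotvec deg [ 0.1 -0.1  0. ]
[0.9, 0.8, 0.0] [0.1, -0.1, 0.0]
```

The moment jumped to 0.9 N m at yaw −1.756, so the screw is seated. I unwind in small steps to find the true seat angle.

```bash
cat > s.py <<'E'
from h import *
o=get_obs();Y=R.from_quat(o['tool_rot']).as_matrix()[:,1]
print(round(o['time'],2),'yaw deg',np.degrees(np.arctan2(Y[1],Y[0])).round(2),'M',np.round(o['moment'],2),'F',np.round(o['ft_force'],1),'pos',np.round(o['position'],4),'grip',round(o['grip_width']*1e3,1))
E
python3 -m inch '[[6,[0,0,0],[0,0,0]]]' >/dev/null; python3 s.py
python3 -m inch '[[6,[0,0,0],[-0.5,0,0]]]' >/dev/null; python3 s.py
python3 -m inch '[[6,[0,0,0],[-0.5,0,0]]]' >/dev/null; python3 s.py
python3 -m inch '[[6,[0,0,0],[-0.5,0,0]]]' >/dev/null; python3 s.py
```

```text
19.07 yaw deg -100.38 M [0.05 0.12 0.87] F [ 0.2  1.3 -0.1] pos [0.5602 0.0668 0.085 ] grip 12.2
19.2 yaw deg -99.7 M [0.   0.15 0.76] F [-0.5  0.  -0.4] pos [0.5602 0.0668 0.0849] grip 11.9
19.32 yaw deg -99.11 M [0.   0.17 0.7 ] F [ 0.2 -0.2 -0.3] pos [0.5602 0.0668 0.085 ] grip 12.1
19.45 yaw deg -98.58 M [0.03 0.15 0.53] F [0.2 1.4 0. ] pos [0.5602 0.0668 0.0849] grip 11.7
```

```bash
python3 -m inch '[[6,[0,0,0],[-0.8,0,0]]]' >/dev/null; python3 s.py
python3 -m inch '[[6,[0,0,0],[-0.8,0,0]]]' >/dev/null; python3 s.py
python3 -m inch '[[6,[0,0,0],[-0.8,0,0]]]' >/dev/null; python3 s.py
python3 -m inch '[[6,[0,0,0],[-0.8,0,0]]]' >/dev/null; python3 s.py
python3 -m inch '[[6,[0,0,0],[-0.8,0,0]]]' >/dev/null; python3 s.py
```

```text
19.57 yaw deg -97.79 M [0.06 0.19 0.41] F [-0.2 -0.5 -0.2] pos [0.5602 0.0668 0.0849] grip 11.9
19.7 yaw deg -97.06 M [-0.07  0.14  0.01] F [-0.9 -0.1 -0.3] pos [0.5602 0.0668 0.085 ] grip 11.9
19.82 yaw deg -96.33 M [-0.07  0.19 -0.01] F [0.1 0.4 0.8] pos [0.5602 0.0668 0.0849] grip 11.7
19.95 yaw deg -95.56 M [-0.04  0.2  -0.1 ] F [0.6 0.6 0.3] pos [0.5602 0.0667 0.0849] grip 11.9
20.07 yaw deg -94.74 M [-0.07  0.15 -0.07] F [ 0.2 -0.1  0.8] pos [0.5602 0.0667 0.085 ] grip 11.6
```

Seat is at about −96.5° tool yaw, so the quarter-turn target is about −6.4°.

```bash
python3 -m inch '[[6,[0,0,0],[-5,0,0]],[6,[0,0,0],[-7,0,0]],[6,[0,0,0],[-7,0,0]],[6,[0,0,0],[-7,0,0]],[6,[0,0,0],[-7,0,0]],[6,[0,0,0],[-7,0,0]]]' >/dev/null; python3 s.py
python3 -m inch '[[6,[0,0,0],[-7,0,0]],[6,[0,0,0],[-7,0,0]],[6,[0,0,0],[-7,0,0]],[6,[0,0,0],[-7,0,0]],[6,[0,0,0],[-5,0,0]],[6,[0,0,0],[-2,0,0]]]' >/dev/null; python3 s.py
```

```text
20.82 yaw deg -53.4 M [-0.17  0.05 -0.08] F [-0.2 -0.4  0.6] pos [0.5606 0.0655 0.0849] grip 11.7
21.57 yaw deg -17.21 M [-0.09  0.14 -0.09] F [-0.6  1.3 -0.4] pos [0.5615 0.0648 0.0849] grip 11.4
```

```bash
python3 -m inch '[[6,[0,0,0],[-4,0,0]],[6,[0,0,0],[-3,0,0]],[6,[0,0,0],[-2,0,0]],[6,[0,0,0],[0,0,0]]]' >/dev/null; python3 s.py
```

```text
22.07 yaw deg -7.92 M [-0.1   0.08 -0.01] F [ 1.  -0.7  1.2] pos [0.5618 0.0648 0.0849] grip 11.7
```

```bash
python3 -m inch '[[6,[0,0,0],[-1.4,0,0]],[6,[0,0,0],[0,0,0]],[6,[0,0,0],[0,0,0]],[6,[0,0,0],[0,0,0]]]' >/dev/null; python3 s.py
python3 - <<'E'
from h import *
im=imaging.camera('scene')[:,:,::-1]
LID2=LID+[box(0,0,92,56,0,9)]
for d in imaging.cut_out('scene','dish_lid'):
    if np.hypot(*(np.array(d['box'][:2])-(166,150)))<40: print('lid',fit({'scene':d['pixels']},LID2,[.563,-.342,-.12],.016))
cr=cv2.resize(np.ascontiguousarray(im[100:300,90:370]),None,fx=2.8,fy=2.8,interpolation=2)
o=(90,100); Y=R.from_quat(get_obs()['tool_rot']).as_matrix()[:,1]
cv2.imwrite('pics/end.png',cr)
E
```

```text
22.57 yaw deg -6.45 M [-0.03  0.07 -0.04] F [ 0.3 -0.5  0.4] pos [0.5619 0.0648 0.0849] grip 11.5
lid (array([ 0.56212573, -0.34431352, -0.14007327]), np.float64(0.08496032245874796))
```

View pics/end.png

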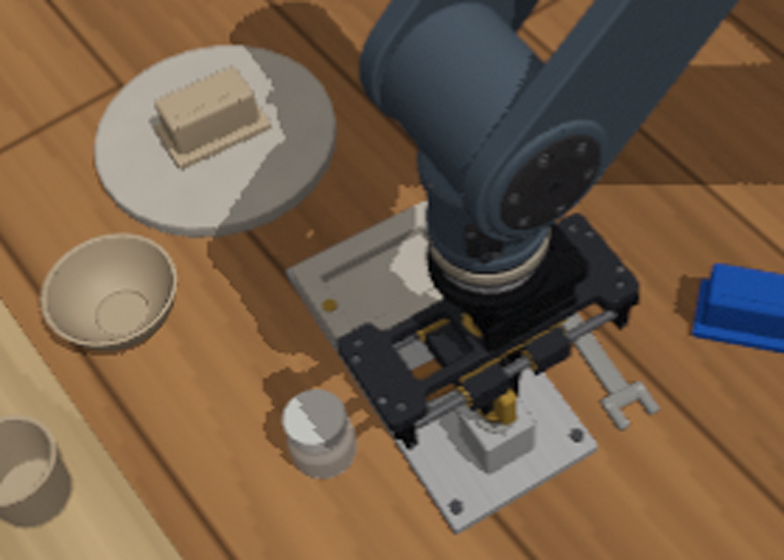

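The lid stands centred on the bat (crop 210,115). The wing is held in the fingers (505,405), the bystanders in view are undisturbed, and the angle is on target with almost no residual moment. I hand in.

```bash
python3 -c "
from rig import robot; print(robot.hand_in())"; python3 s.py
```

```text
the job is handed in; nothing more can be done
None
the job is handed in; nothing more can be done
```

The job was done in the order asked and handed in at about 22.6 s; no verdict was reported.

- **Lid:** I lifted the cream lid straight out of the mould and set it down upright on the bat. I released it only once the wrist force showed the bat was carrying it. Its fitted centre is (0.562, −0.344), about 3 mm from the fitted bat centre (0.562, −0.341). An earlier fit gave about 2 mm, so they agree to within the calibration.
- **Thumbscrew:** I turned it clockwise about 73° until the moment jumped to 0.9 N m, which marked the seat. Unwinding in small steps put the seat at −96.5° tool yaw, give or take about half a degree. I then backed it off to −6.45°, a quarter turn, and the gripper still holds the wing at 45 N with almost no leftover moment.
- **Checks:** No check failed. In the last picture the jar, bowl and spanner look undisturbed. I did not check the rib, brush and mug closely, as the first two were partly hidden by the arm and the mug was out of the crop. I took the quarter turn from the gripper's angle, and did not measure it on the wing itself.

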